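# Index the adhesion-coupon turntable by one hole

### The arm

A 6-joint arm with a two-finger parallel gripper is mounted at the origin on the work surface. World frame = base frame: x ahead of the robot, y to its left, z up, the work surface at z = 0. Lengths are in m, angles in rad, forces in N, time in s.
With the tool pointing down it reaches from about 0.35 to 0.925 m from the base axis. Payload 6.4 kg.
Tool frame: the origin (TCP) lies midway between the tips of the shut fingers; the grasp point (between the pads) lies 19 mm behind it; z points along the fingers, y is the direction in which the jaws open and shut (so a half turn about z gives the same grasp; the last joint's range is limited). The gripper opens to 85 mm and grips with 20 to 120 N. Pads are 22 mm wide; open, the fingers measure 114 mm over their backs; the gripper's body (76 mm by 85 mm) begins 54 mm behind the grasp point. The pads swing forward as they close: fully open they stand 13 mm farther back than shut.
Start: joints at [1.115, 0.245, 1.558, -0, 1.339, -0.174], TCP at [0.181, 0.624, 0.231] pointing down, gripper open.
Joint ranges: [-3.13, 3.13], [-1.02, 2.26], [0.13, 2.54], [-0.95, 4.09], [0.21, 2.88], [-2.74, 2.74]. Speed limits (rad/s): [2.57, 2.57, 3.14, 3.14, 3.14, 3.14].

### API

Orientations are given as a unit quaternion [x, y, z, w].
In Python, from bench import ctrl gives the robot as it stands.
- The arm moves only by the tool send_rows, never from a script. Its arguments are lists of equal length, an entry for each row: "linear": the shift along the world's x, y, z in m, a list of three; "twist": the turn, a rotation vector about the world's x, y, z in rad, a list of three. In form: {"linear": [[x, y, z], ...], "twist": [[wx, wy, wz], ...]}. A call has 1 to 5 rows; each row is the pose to reach, as a shift and turn from the pose commanded when the call began; what a row does not reach only later rows make up. A row lasts 1/8 s, in which the tool goes at most 62.5 mm and 10.7 degrees, less where a joint would pass 70% of its speed; a pose out of reach is approached as far as the arm can. A call with a gripper value outside its range is refused whole. "grip" is the closure, from -1 (fully open) to 1 (shut), so that 0 is half open, set as the call begins (left out, the last holds). The fingers move at their own pace and stop on an object; "grip_force" is the grip in N (left out, the last holds). Time passes only in rows, so rows that repeat a pose let the fingers close. It gives the time, the measured TCP pose, the force and the opening at its end, in the units of the state.
- ctrl.read_state(): the state, without advancing time (a new reading comes with each control period).
- ctrl.grab_frame(name): name is "side" or "top" or "wrist"; returns the picture (420x560x3 uint8, red, green, blue); there is no depth.
- ctrl.camera_info(name): a dict with "camera_matrix" (3x3 intrinsics, pixels), "k1" (the pictures are not rectified: a ray, as slopes to the right and down, at radius r is drawn at 1 + k1 r^2 times it, then the intrinsics apply), "R" (3x3) and "t" (3): a world point X has camera coordinates R X + t. Camera axes: x right, y down, z forward; pixel columns grow to the right and rows downward; lengths in m; the calibration is good to about 2 mm. A picture is of the moment at which its call begins: read the wrist's pose just before it. camera_info takes no time and is no camera call; for the wrist camera it gives the pose at the moment of the call.
- ctrl.hand_in(): hands the job in, once; it reports no verdict.
The state is a dict: "time": time; "joint_pos": joint angles; "qd": joint speeds; "effort": joint torques, N m; "tool_pos": TCP position; "eef_rot": TCP orientation; "wrist_force": force on the tool from outside, world axes, zero at the start; "torque": the same for the moment, N m; "opening": finger opening in m.
Only numpy, scipy, OpenCV 4.12 (cv2) and the standard library are available. Lean on these libraries where they do the work, as an engineer would, in place of code of your own. Each camera call takes 0.05 s, during which the arm holds its last target.

### The job

Index the coupon turntable on by one hole, anticlockwise seen from above: with the fingertips press the orange plunger button down to free its pin, turn the table the way of the yellow upright lug, and leave it locked with the pin sprung up in the very next slot of the ring and the button fully up. Do not turn it backwards or past that slot. Nothing is grasped or lifted: the coupons stay sitting in their pockets, and the tape roll, pen cup and scraper stay where they are.

Things in the scene. Friction and masses are not known exactly. Their poses are not given: they have to be found in the camera images.
- base: fixed blue drum, 316 mm across, origin at the centre of its underside. Round the turntable it carries a fixed grey ring, 254 mm inside and 316 mm outside, top flush with the table, with six slots 10 mm wide, one every 60 degrees, 138 mm from the axis. Its x axis points to the slot the pin starts in
- hub (a point): centre of the round steel turntable's upper face (248 mm across), on its vertical turning axis, 60 mm above the work surface; turns with the table; its x axis points level to the button, y is 90 degrees anticlockwise of that. Small yellow bars round the hub form an arrow for the turning direction
- button_top (a point): centre of the flat top (30 mm across) of the orange mushroom button, 40 mm across at its rim, head 12 mm high; it rides on the turntable 95 mm from the axis; top 110 mm above the work surface when up. An arm from it runs outwards under the ring and carries the brass pin (6 mm wide), 43 mm further out, which stands up in a slot when locked; pressing the button lowers the pin
- lug_face (a point): top edge, at mid width, of the flat face (towards the button) of the yellow upright lug fixed on the turntable: 36 mm wide along the radius, 8 mm thick, 68 mm tall, its top 128 mm above the work surface. This face lies 26 mm from the button's centre on the anticlockwise side, so that a fingertip on the button can push against it; turns with the table
- next_slot (a point): centre of the mouth of the slot where the pin must end, on the fixed ring: 138 mm from the axis, 60 degrees anticlockwise of the starting slot, 60 mm above the work surface; does not move
- turntable (a joint): turning angle of the table, rad: 0 at the start (locked in its slot), positive anticlockwise seen from above, 1.047 (60 degrees) locked in the next slot; about 0.015 rad of play when locked. It turns stiffly (0.15 N m) and does not coast
- plunger (a joint): how far the button is pressed down, m: 0 fully up (pin in its slot), 0.014 fully down. The spring pushes back with 3 N at the top and 8 N at the bottom. The pin is clear of the ring beyond 0.010; let go between two slots, the button stays down at 0.010 with the pin sliding under the ring, and springs up by itself when the pin meets a slot, which locks the table
- coupon_blue: loose test coupon: blue 40 x 40 x 6 mm plate with a bare aluminium dolly (20 mm across, 18 mm tall) bonded upright on it; about 0.09 kg; origin at the centre of the underside; it starts in the turntable's pocket 60 degrees anticlockwise of the button and rides with it
- coupon_green: loose test coupon: green 40 x 40 x 6 mm plate with a bare aluminium dolly (20 mm across, 18 mm tall) bonded upright on it; about 0.09 kg; origin at the centre of the underside; it starts in the turntable's pocket 180 degrees anticlockwise of the button and rides with it
- coupon_white: loose test coupon: white 40 x 40 x 6 mm plate with a bare aluminium dolly (20 mm across, 18 mm tall) bonded upright on it; about 0.09 kg; origin at the centre of the underside; it starts in the turntable's pocket 300 degrees anticlockwise of the button and rides with it
- pocket_blue (a point): centre of the floor of the blue coupon's square pocket (43 mm inside, lip 4 mm high and 3 mm thick), on the turntable's upper face, 78 mm from the hub, 60 degrees anticlockwise of the button; turns with the table
- pocket_green (a point): centre of the floor of the green coupon's square pocket (43 mm inside, lip 4 mm high and 3 mm thick), on the turntable's upper face, 78 mm from the hub, 180 degrees anticlockwise of the button; turns with the table
- pocket_white (a point): centre of the floor of the white coupon's square pocket (43 mm inside, lip 4 mm high and 3 mm thick), on the turntable's upper face, 78 mm from the hub, 300 degrees anticlockwise of the button; turns with the table
- tape_roll: tan roll of tape lying flat, 90 mm across, 72 mm hole, 24 mm high; origin at the centre of its underside; leave it alone
- pen_cup: dark open metal cup, 72 mm across at the rim, 95 mm tall, upright; origin at the centre of its underside; leave it alone
- scraper: hand scraper lying flat: red handle 105 x 24 x 16 mm, steel blade at +x, 45 mm wide, 153 mm long in all; origin underneath, 70 mm from the blade's edge; leave it alone
Things that resemble listed ones, but are neither listed nor needed, are in the scene too. There is more than one size of the coupon_blue; the one meant has the size given above. What is shaped like the coupon_white but pink is not meant.

How it is judged:
On the way, in this order (a step that is already met when the one before it is completed fails the run):
1. the plunger button is pressed down until the pin is clear of its slot (value of joint plunger above 0.01 m and value of joint turntable below 0.1 rad), for 0.05 s.
2. with the pin down the table is turned off its slot, anticlockwise (value of joint plunger above 0.008 m and value of joint turntable above 0.3 rad), for 0.05 s.
At the end, for the whole second after the job is handed in: The table rests at 60 degrees (within 2 degrees) from its start, anticlockwise, the plunger is up within 2 mm of its full height (pin in the next slot), and all three coupons sit upright within 5 mm of their places in their pockets (value of joint turntable between 1.0122 and 1.0822 rad and value of joint plunger below 0.002 m and velocity of joint turntable between -0.03 and 0.03 rad/s and distance between coupon_blue and pocket_blue below 0.005 m and angle between each of coupon_blue, coupon_green, coupon_white's own z axis and vertical below 0.08 rad and distance between coupon_green and pocket_green below 0.005 m and distance between coupon_white and pocket_white below 0.005 m); the robot touches nothing.
It fails at once if the table is turned more than 9 degrees past the next slot (value of joint turntable above 1.2042 rad).
It fails at once if the table is turned backwards more than 9 degrees (value of joint turntable below -0.157 rad).
It fails at once if a coupon is lifted or knocked out of its pocket (more than 10 mm) (distance between coupon_blue and pocket_blue above 0.01 m or distance between coupon_green and pocket_green above 0.01 m or distance between coupon_white and pocket_white above 0.01 m).
It fails at once if the tape roll, the pen cup or the scraper is moved more than 20 mm (distance of any of tape_roll, pen_cup, scraper from where it was at the start of the episode above 0.02 m).
It also fails if it takes over 43 s, if anything falls off the work surface, if the arm or the gripper's body presses on something with over 40 N, if the wrist force passes 120 N, or if a joint passes its speed limit or range.

## Working session

There is one attempt and no reset: what is moved stays moved. The work goes in short steps, Python scripts to look and compute and a tool call to move; the robot and the scene stay as the last step left them, time stands still between calls to the robot, and variables do not carry over. Pictures are saved under pics/ and viewed, and the job is handed in when it is done.

Besides the shell and the picture viewer there is one more tool, called after ">>>" by a JSON object that holds its "name" and its "arguments", one argument or row to a line. send_rows: Moves the arm, as the interface text tells. Its arguments: {"type":"object","properties":{"linear":{"type":"array","items":{"type":"array","items":{"type":"number"}}},"twist":{"type":"array","items":{"type":"array","items":{"type":"number"}}},"grip":{"type":"number"},"grip_force":{"type":"number"}},"required":["linear","twist"]}

```bash
mkdir -p pics; python3 - <<'E'
from bench import ctrl
import cv2
for n in("top","side"):
    f=ctrl.grab_frame(n); cv2.imwrite(f"pics/{n}0.png",cv2.cvtColor(f,cv2.COLOR_RGB2BGR))
    print(n,ctrl.camera_info(n))
print(ctrl.read_state())
E
```

```text
top {'camera_matrix': array([[524.90199313,   0.        , 279.94822432],
       [  0.        , 524.90199313, 207.953055  ],
       [  0.        ,   0.        ,   1.        ]]), 'k1': -0.08614458828433487, 'R': array([[-2.80067361e-02, -9.99605862e-01, -1.93494040e-03],
       [-9.96302726e-01,  2.80713620e-02, -8.11965333e-02],
       [ 8.12188470e-02, -3.46263486e-04, -9.96696232e-01]]), 't': array([0.01555159, 0.54992696, 1.21489246])}
side {'camera_matrix': array([[392.3249576 ,   0.        , 283.50006566],
       [  0.        , 392.3249576 , 212.33602333],
       [  0.        ,   0.        ,   1.        ]]), 'k1': -0.026926442808480826, 'R': array([[-0.92711306, -0.37476321,  0.00373038],
       [-0.21847731,  0.53234219, -0.81785051],
       [ 0.30451445, -0.75905489, -0.57541865]]), 't': array([0.54076545, 0.21874533, 0.94206791])}
{'time': 0.1, 'joint_pos': array([ 1.11486773e+00,  2.45749728e-01,  1.55893523e+00,  1.75280635e-05,
        1.33872203e+00, -1.74109598e-01]), 'qd': array([ 0.00175217, -0.00065886, -0.00482373,  0.00048463, -0.00224181,
       -0.00146105]), 'effort': array([-1.92634293e-04, -4.30672646e+01, -3.27127898e+01, -1.93638989e-04,
        2.84090158e-03,  9.29074929e-06]), 'tool_pos': array([0.18052883, 0.62388133, 0.23026384]), 'eef_rot': array([ 1.40445606e-01,  9.90087980e-01, -8.59883374e-04, -2.89179275e-04]), 'wrist_force': array([-0.33408222,  0.55222089,  0.26119759]), 'torque': array([ 0.01332686, -0.03905763, -0.03224591]), 'opening': 0.08546336656694362}
```

View pics/top0.png

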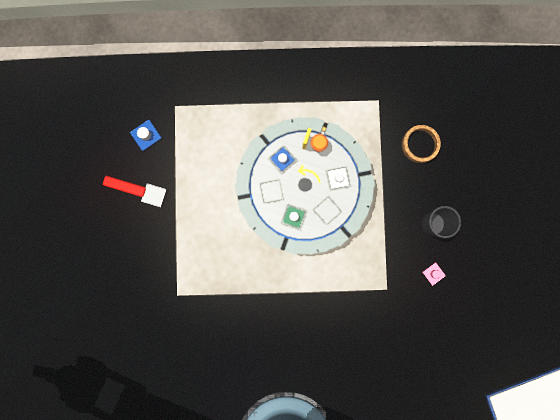

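View pics/side0.png

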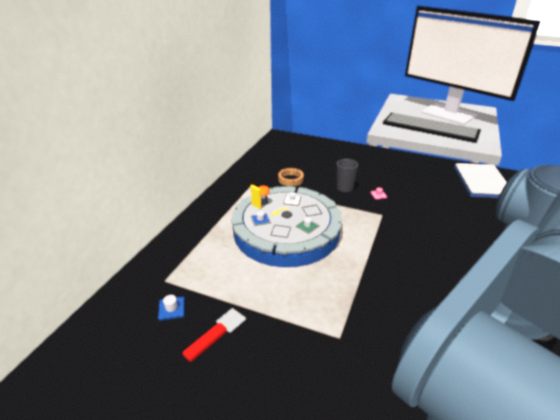

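The top view shows the turntable centred near (305,185), the orange button at (319,143), the yellow lug at (308,138), the locked pin's slot near (324,128), and the tape, cup and scraper clear of it. The blue coupon in its pocket is at (283,158). The blue one at (145,134) lies loose on the bench and looks larger, so it isn't the one meant. The pink one at (433,274) isn't either. I'll enlarge to measure.

```bash
python3 - <<'E'
import cv2
f=cv2.imread("pics/top0.png")
cv2.imwrite("pics/crop_top.png",cv2.resize(f[110:260,225:385],None,fx=4.5,fy=4,interpolation=cv2.INTER_CUBIC) if 0 else cv2.resize(f[110:260,225:385],None,fx=4,fy=4,interpolation=cv2.INTER_CUBIC))
E
```

```text
(no output)
```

View pics/crop_top.png

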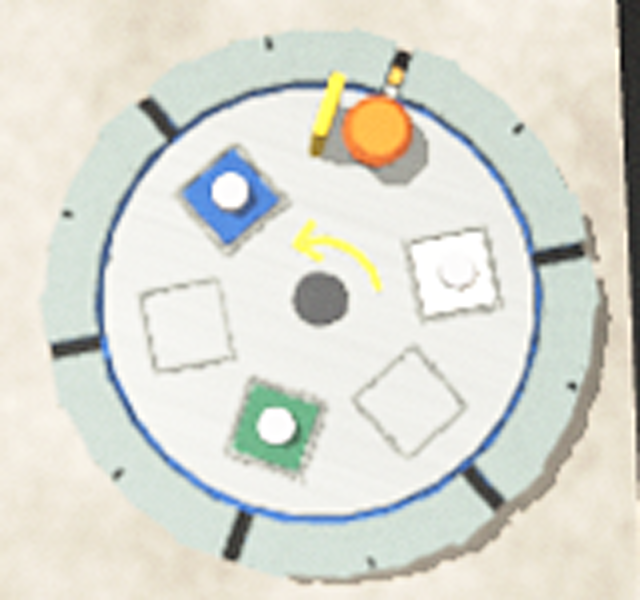

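```bash
cat > h.py <<'E'
import numpy as np, cv2
from bench import ctrl
def ray(n,uv,info=None):
    i=info or ctrl.camera_info(n);K=i["camera_matrix"]
    p=cv2.undistortPoints(np.array([[uv]],float),K,np.array([i["k1"],0,0,0,0.]))[0,0]
    d=i["R"].T@np.array([p[0],p[1],1]);o=-i["R"].T@i["t"];return o,d
def at(n,uv,z,info=None):
    o,d=ray(n,uv,info);return o+d*(z-o[2])/d[2]
def proj(n,X,info=None):
    i=info or ctrl.camera_info(n)
    c=i["R"]@np.array(X)+i["t"];s=c[:2]/c[2];s=s*(1+i["k1"]*(s@s));return i["camera_matrix"][:2,:2]@s+i["camera_matrix"][:2,2]
E
python3 - <<'E'
from h import *
c=lambda u,v:((u+.5)/4-.5+225,(v+.5)/4-.5+110)
S=[(400,73),(158,117),(76,347),(238,535),(486,487),(558,255)]
P=np.array([at("top",c(*s),.06) for s in S])
print(P); m=P.mean(0);print(m)
a=np.unwrap([np.arctan2(*(p-m)[1::-1]) for p in P]);print(np.degrees(a-np.arange(6)*np.pi/3),np.linalg.norm(P-m,axis=1))
a0=np.mean(a-np.arange(6)*np.pi/3)
b=at("top",c(379,127),.110);print("btn",b,np.linalg.norm((b-m)[:2]),np.degrees(np.arctan2(*(b-m)[1::-1])))
print("hub",at("top",c(320,298),.062),"a0",np.degrees(a0))
print("btn pred",m[:2]+.095*np.array([np.cos(a0),np.sin(a0)]))
for r,t in[(.095,0),(.138,60)]:
    pass
E
```

```text
[[ 0.73047049 -0.10870721  0.06      ]
 [ 0.70841306  0.03221996  0.06      ]
 [ 0.57602378  0.08254109  0.06      ]
 [ 0.466043   -0.00711599  0.06      ]
 [ 0.48927584 -0.14920356  0.06      ]
 [ 0.62148266 -0.19589555  0.06      ]]
[ 0.59861814 -0.05769354  0.06      ]
[-21.15145389 -20.68519119 -20.84726288 -20.88190516 -20.07359272
 -20.60592118] [0.14137693 0.14191323 0.14204315 0.14189523 0.14258268 0.14008062]
btn [ 0.68854028 -0.09136677  0.11      ] 0.09602019734405998 -20.529465074819477
hub [ 0.60006404 -0.05791959  0.062     ] a0 -20.707554502131224
btn pred [ 0.68748089 -0.09128537]
```

Hub is at about (0.599, −0.058), the button at (0.688, −0.091), bearing −20.7°. I'll close the fingers, keep the jaw axis along the tangent, and fly over.

>>> {"name": "send_rows", "arguments": {
  "linear": [
    [0.03, -0.042, 0],
    [0.066, -0.092, 0],
    [0.102, -0.142, 0],
    [0.138, -0.192, 0],
    [0.17, -0.237, 0]
  ],
  "twist": [
    [0, 0, 0],
    [0, 0, -0.02],
    [0, 0, -0.04],
    [0, 0, -0.06],
    [0, 0, -0.08]
  ],
  "grip": 1,
  "grip_force": 60
}}

```text
time: 0.72
tool_pos: [0.3514, 0.3854, 0.2309]
eef_rot: [0.18, 0.984, -0.0, -0.0]
wrist_force: [0.3, 1.0, -0.0]
opening: 0.0003
```

>>> {"name": "send_rows", "arguments": {
  "linear": [
    [0.034, -0.048, 0],
    [0.068, -0.095, 0],
    [0.102, -0.142, 0],
    [0.136, -0.19, 0],
    [0.17, -0.237, 0]
  ],
  "twist": [
    [0, 0, 0],
    [0, 0, 0],
    [0, 0, 0],
    [0, 0, 0],
    [0, 0, 0]
  ]
}}

```text
time: 1.35
tool_pos: [0.5214, 0.1486, 0.231]
eef_rot: [0.18, 0.984, 0.0, -0.0]
wrist_force: [0.8, 0.2, 0.2]
opening: 0.0001
```

>>> {"name": "send_rows", "arguments": {
  "linear": [
    [0.034, -0.048, 0],
    [0.068, -0.095, 0],
    [0.102, -0.142, 0],
    [0.136, -0.19, 0],
    [0.169, -0.2355, 0]
  ],
  "twist": [
    [0, 0, 0],
    [0, 0, 0],
    [0, 0, 0],
    [0, 0, 0],
    [0, 0, 0]
  ]
}}

```text
time: 1.98
tool_pos: [0.6904, -0.0869, 0.2307]
eef_rot: [0.18, 0.984, 0.0, -0.0]
wrist_force: [0.8, 0.6, -0.4]
opening: -0.0003
```

>>> {"name": "send_rows", "arguments": {
  "linear": [
    [0, 0, 0],
    [0, 0, -0.03],
    [0, 0, -0.06],
    [0, 0, -0.08],
    [0, 0, -0.08]
  ],
  "twist": [
    [0, 0, 0],
    [0, 0, 0],
    [0, 0, 0],
    [0, 0, 0],
    [0, 0, 0]
  ]
}}

```text
time: 2.6
tool_pos: [0.6883, -0.0842, 0.1491]
eef_rot: [0.18, 0.984, 0.0, -0.002]
wrist_force: [0.0, -0.3, 1.5]
opening: 0.0004
```

```bash
python3 - <<'E'
from h import *
for n,(y,x,h,w) in {"top":(90,240,130,160),"side":(120,180,160,200)}.items():
    f=ctrl.grab_frame(n)[y:y+h,x:x+w]; cv2.imwrite(f"pics/{n}1.png",cv2.resize(cv2.cvtColor(f,cv2.COLOR_RGB2BGR),None,fx=3.7,fy=3.7,interpolation=cv2.INTER_CUBIC))
f=ctrl.grab_frame("wrist");cv2.imwrite("pics/wrist1.png",cv2.cvtColor(f,cv2.COLOR_RGB2BGR))
s=ctrl.read_state();print(s["tool_pos"],s["joint_pos"])
E
```

```text
[ 0.69062418 -0.08512804  0.15302514] [-2.85195280e-01  4.18829002e-01  1.48748499e+00  5.88717995e-05
  1.23267340e+00 -1.49449529e+00]
```

View pics/side1.png

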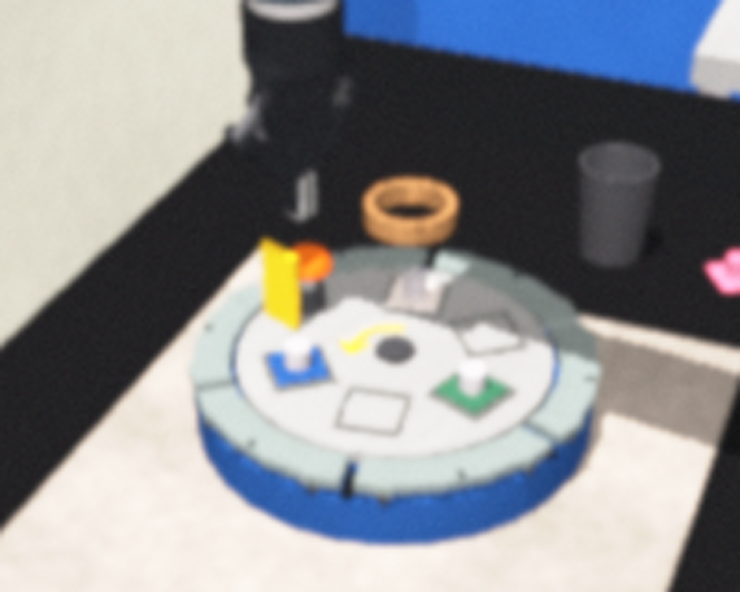

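View pics/wrist1.png

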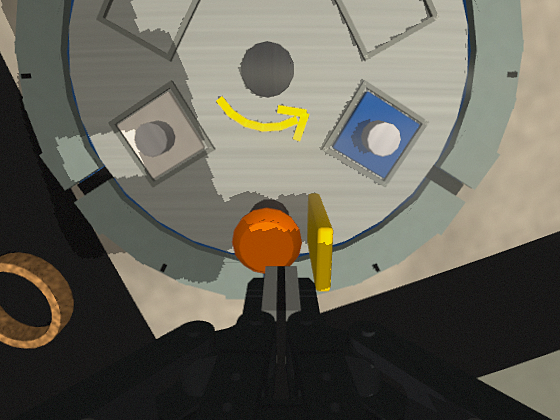

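The wrist view shows the button at (267,235), the lug's top edge at (325,260) and the fingertips at (280,270), between button centre and lug. I'll check the geometry by projecting the model.

```bash
python3 - <<'E'
from h import *
i=ctrl.camera_info("wrist")
a=np.radians(-20.65);r=np.array([np.cos(a),np.sin(a)]);t=np.array([-r[1],r[0]]);h=np.array([.599,-.0577])
f=cv2.imread("pics/wrist1.png")
def P(rr,tt,z): 
    return proj("wrist",np.r_[h+rr*r+tt*t,z],i)
for q,c in [((.095,0,.11),(255,0,0)),((.077,.026,.128),(255,0,255)),((.113,.026,.128),(255,0,255)),((.113,.034,.128),(0,255,255)),((0,0,.06),(0,255,0))]:
    u=P(*q);print(q,u);cv2.circle(f,tuple(int(v) for v in u),3,c,-1)
s=ctrl.read_state();p=s["tool_pos"];print("tcp",proj("wrist",p,i), (p[:2]-h)@r,(p[:2]-h)@t)
for k in(-.0145,.0145):
    u=proj("wrist",np.r_[p[:2]+k*t,p[2]],i);print(u);cv2.circle(f,tuple(int(v) for v in u),3,(255,255,0),-1)
cv2.imwrite("pics/w1p.png",cv2.resize(f[180:330,190:390],None,fx=4,fy=4))
E
```

```text
(0.095, 0, 0.11) [266.66519149 244.56962448]
(0.077, 0.026, 0.128) [318.04155052 224.8278676 ]
(0.113, 0.026, 0.128) [315.92485838 289.82589797]
(0.113, 0.034, 0.128) [331.25465205 289.72452913]
(0, 0, 0.06) [267.429402    67.24869231]
tcp [278.31453998 283.78084862] 0.0954102471912077 0.006646190184153315
[245.33896871 283.83395521]
[311.30019529 283.64486937]
```

View pics/w1p.png

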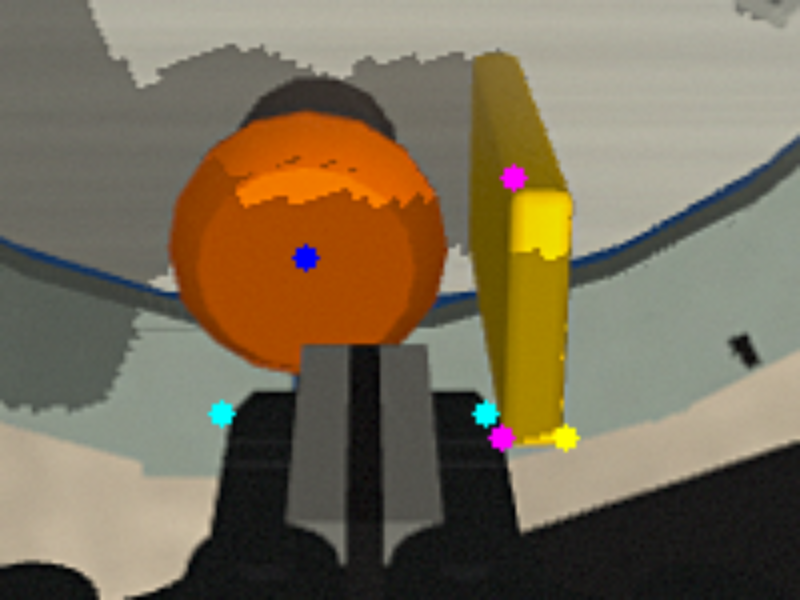

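The model points land on the button and the lug (blue and magenta dots), so I'm descending onto the button.

>>> {"name": "send_rows", "arguments": {
  "linear": [
    [0, 0, -0.015],
    [0, 0, -0.03],
    [0, 0, -0.036],
    [0, 0, -0.036]
  ],
  "twist": [
    [0, 0, 0],
    [0, 0, 0],
    [0, 0, 0],
    [0, 0, 0]
  ]
}}

```text
time: 3.25
tool_pos: [0.6892, -0.085, 0.1141]
eef_rot: [0.18, 0.984, 0.0, -0.001]
wrist_force: [0.1, 0.7, 0.8]
opening: -0.0001
```

>>> {"name": "send_rows", "arguments": {
  "linear": [
    [0, 0, -0.004],
    [0, 0, -0.008],
    [0, 0, -0.011],
    [0, 0, -0.011]
  ],
  "twist": [
    [0, 0, 0],
    [0, 0, 0],
    [0, 0, 0],
    [0, 0, 0]
  ]
}}

```text
time: 3.75
tool_pos: [0.6903, -0.0853, 0.1049]
eef_rot: [0.18, 0.984, -0.0, 0.001]
wrist_force: [0.3, -0.6, 4.2]
opening: -0.0001
```

>>> {"name": "send_rows", "arguments": {
  "linear": [
    [0, 0, -0.003],
    [0, 0, -0.006],
    [0, 0, -0.006]
  ],
  "twist": [
    [0, 0, 0],
    [0, 0, 0],
    [0, 0, 0]
  ]
}}

```text
time: 4.12
tool_pos: [0.6903, -0.0853, 0.0989]
eef_rot: [0.18, 0.984, -0.0, 0.001]
wrist_force: [0.1, 0.6, 5.6]
opening: -0.0
```

>>> {"name": "send_rows", "arguments": {
  "linear": [
    [0, 0, -0.0015],
    [0, 0, -0.0015]
  ],
  "twist": [
    [0, 0, 0],
    [0, 0, 0]
  ]
}}

```text
time: 4.38
tool_pos: [0.6903, -0.0853, 0.0976]
eef_rot: [0.18, 0.984, -0.0, 0.001]
wrist_force: [-0.9, 0.6, 6.2]
opening: -0.0008
```

>>> {"name": "send_rows", "arguments": {
  "linear": [
    [0, 0, -0.001],
    [0, 0, -0.001]
  ],
  "twist": [
    [0, 0, 0],
    [0, 0, 0]
  ]
}}

```text
time: 4.62
tool_pos: [0.6903, -0.0853, 0.0967]
eef_rot: [0.18, 0.984, -0.0, 0.001]
wrist_force: [-1.1, -0.1, 6.5]
opening: 0.0003
```

>>> {"name": "send_rows", "arguments": {
  "linear": [
    [0, 0, -0.001],
    [0, 0, -0.001]
  ],
  "twist": [
    [0, 0, 0],
    [0, 0, 0]
  ]
}}

```text
time: 4.88
tool_pos: [0.6903, -0.0853, 0.0961]
eef_rot: [0.18, 0.984, -0.0, 0.001]
wrist_force: [-1.4, -0.2, 7.4]
opening: -0.0001
```

Pin is clear: pressed about 14 mm at 7 N. Turning 25° along the arc about the hub, with yaw following.

>>> {"name": "send_rows", "arguments": {
  "linear": [
    [0.0021, 0.008, 0],
    [0.0035, 0.0162, 0],
    [0.0041, 0.0245, 0],
    [0.0041, 0.0328, 0],
    [0.0033, 0.0411, 0]
  ],
  "twist": [
    [0, 0, 0.087],
    [0, 0, 0.175],
    [0, 0, 0.262],
    [0, 0, 0.349],
    [0, 0, 0.436]
  ]
}}

```text
time: 5.5
tool_pos: [0.6933, -0.0449, 0.096]
eef_rot: [-0.039, 0.999, -0.001, 0.0]
wrist_force: [-3.1, -3.1, 9.4]
opening: 0.0003
```

```bash
python3 - <<'E'
from h import *
f=ctrl.grab_frame("wrist");cv2.imwrite("pics/w2.png",cv2.cvtColor(f,cv2.COLOR_RGB2BGR))
f=ctrl.grab_frame("top")[90:240,225:395];cv2.imwrite("pics/t2.png",cv2.resize(cv2.cvtColor(f,cv2.COLOR_RGB2BGR),None,fx=3.5,fy=3.5))
s=ctrl.read_state();print(s["tool_pos"],s["eef_rot"],s["wrist_force"])
E
```

```text
[ 0.69315143 -0.04343327  0.09599438] [-3.80446525e-02  9.99276040e-01  1.35995241e-05 -1.55824220e-06] [-4.24545269  1.08648464  8.3842169 ]
```

View pics/w2.png

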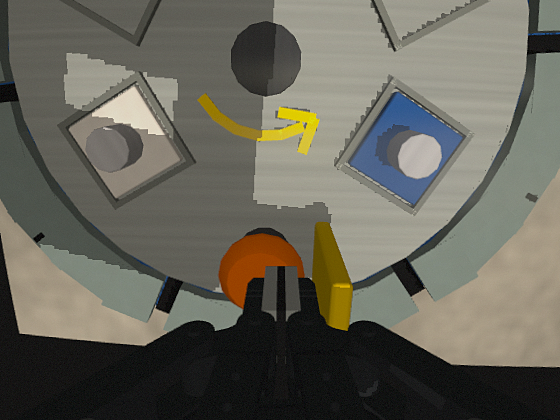

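View pics/t2.png

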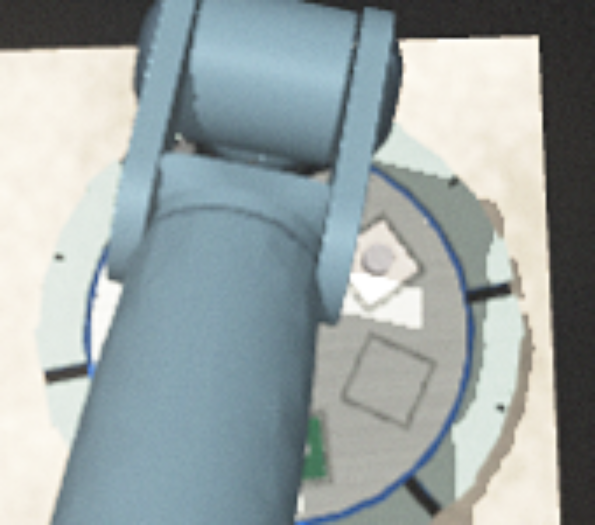

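Fingertips sit against the lug and the table follows (arrow, coupons and button have rotated together). I'll turn another 15° pressed, then measure the table angle.

>>> {"name": "send_rows", "arguments": {
  "linear": [
    [-0.0015, 0.0081, 0],
    [-0.0038, 0.0161, 0],
    [-0.0067, 0.0239, 0],
    [-0.0067, 0.0239, 0]
  ],
  "twist": [
    [0, 0, 0.087],
    [0, 0, 0.175],
    [0, 0, 0.262],
    [0, 0, 0.262]
  ]
}}

```text
time: 6.1
tool_pos: [0.6865, -0.0198, 0.096]
eef_rot: [-0.168, 0.986, -0.0, 0.0]
wrist_force: [-3.1, 0.1, 9.1]
opening: 0.0001
```

```bash
python3 - <<'E'
from h import *
i=ctrl.camera_info("wrist")
f=ctrl.grab_frame("wrist");f=cv2.cvtColor(f,cv2.COLOR_RGB2BGR)
import pickle;pickle.dump(i,open("i3.pkl","wb"))
h=np.array([.599,-.0577]);
for th,c in((34,(0,0,255)),(37,(0,255,0)),(40,(255,0,0))):
    for off,z,r in((60,.088,.0),(60,.084,.078),(300,.084,.078)):
        a=np.radians(-20.65+th+off);u=proj("wrist",np.r_[h+r*np.array([np.cos(a),np.sin(a)]),z if r else .06],i);cv2.circle(f,tuple(int(v) for v in u),2,c,-1)
for k in range(6):
    a=np.radians(-20.65+60*k);u=proj("wrist",np.r_[h+.138*np.array([np.cos(a),np.sin(a)]),.06],i);cv2.circle(f,tuple(int(v) for v in np.clip(u,-99,999)),3,(255,0,255),-1)
cv2.imwrite("pics/w3.png",f)
s=ctrl.read_state();print(s["tool_pos"],s["eef_rot"],s["wrist_force"])
E
```

```text
[ 0.68654899 -0.02001407  0.09599812] [-1.67582283e-01  9.85858058e-01 -2.07641294e-04  1.55204762e-04] [-3.62109895 -0.27789787  7.96829992]
```

View pics/w3.png

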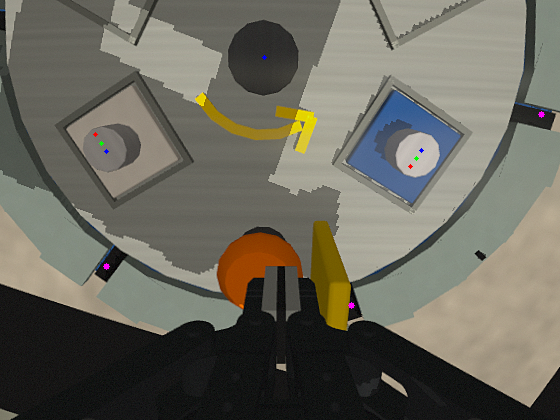

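Magenta dots fall on the slots. The table reads about 38° (dolly tops near the green and blue dots). The spring can now lock the pin by itself, so I'll lift just clear of the button, keeping the tips below the lug's top edge, and push on the lug only.

>>> {"name": "send_rows", "arguments": {
  "linear": [
    [0, 0, 0.006],
    [0, 0, 0.012],
    [0, 0, 0.0185],
    [0, 0, 0.0185]
  ],
  "twist": [
    [0, 0, 0],
    [0, 0, 0],
    [0, 0, 0],
    [0, 0, 0]
  ]
}}

```text
time: 6.65
tool_pos: [0.6865, -0.0202, 0.1135]
eef_rot: [-0.167, 0.986, -0.0, 0.0]
wrist_force: [-0.5, -0.5, -0.9]
opening: 0.0001
```

```bash
python3 - <<'E'
from h import *
for n in ("wrist","side"):
    f=ctrl.grab_frame(n);f=cv2.cvtColor(f,cv2.COLOR_RGB2BGR)
    if n=="side": f=cv2.resize(f[120:270,190:370],None,fx=4,fy=4,interpolation=cv2.INTER_CUBIC)
    cv2.imwrite(f"pics/{n}4.png",f)
s=ctrl.read_state();print(s["tool_pos"],s["eef_rot"],s["wrist_force"],s["joint_pos"])
E
```

```text
[ 0.68614566 -0.02010119  0.11296623] [-1.67293230e-01  9.85907156e-01  9.10502440e-05 -2.16767641e-04] [0.53256313 0.35894225 0.03569846] [-1.94073090e-01  4.45037258e-01  1.53132403e+00  1.81603247e-05
  1.16570129e+00 -2.10104372e+00]
```

View pics/wrist4.png

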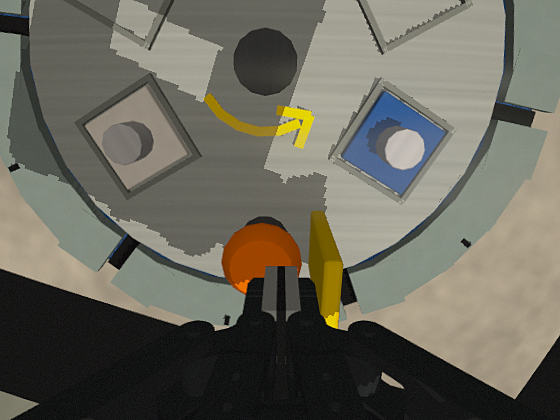

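View pics/side4.png

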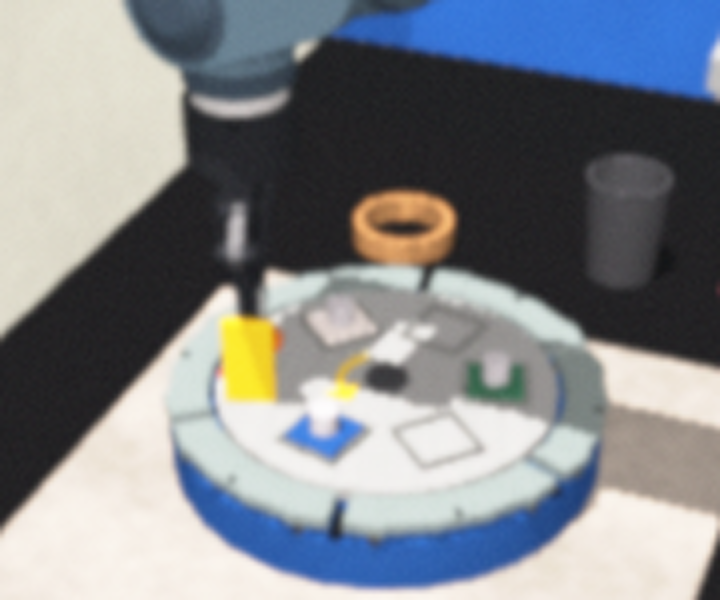

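>>> {"name": "send_rows", "arguments": {
  "linear": [
    [-0.0028, 0.006, 0],
    [-0.006, 0.0118, 0],
    [-0.0096, 0.0174, 0],
    [-0.0126, 0.0214, 0],
    [-0.0126, 0.0214, 0]
  ],
  "twist": [
    [0, 0, 0.07],
    [0, 0, 0.14],
    [0, 0, 0.209],
    [0, 0, 0.262],
    [0, 0, 0.262]
  ]
}}

```text
time: 7.38
tool_pos: [0.6736, 0.0006, 0.113]
eef_rot: [-0.294, 0.956, -0.001, -0.0]
wrist_force: [-0.0, -3.4, -0.6]
opening: 0.0001
```

```bash
cat >> h.py <<'E'
def look(name,ths):
    i=ctrl.camera_info("wrist")
    f=cv2.cvtColor(ctrl.grab_frame("wrist"),cv2.COLOR_RGB2BGR)
    h=np.array([.599,-.0577])
    for th,c in zip(ths,((0,0,255),(0,255,0),(255,0,0))):
        for off in (60,300):
            a=np.radians(-20.65+th+off);u=proj("wrist",np.r_[h+.078*np.array([np.cos(a),np.sin(a)]),.084],i);cv2.circle(f,tuple(int(v) for v in u),2,c,-1)
    for k in range(3):
        a=np.radians(-20.65+60*k);u=proj("wrist",np.r_[h+.138*np.array([np.cos(a),np.sin(a)]),.06],i);cv2.circle(f,tuple(int(v) for v in np.clip(u,-99,999)),2,(255,0,255),-1)
    cv2.imwrite(f"pics/{name}.png",f)
    s=ctrl.read_state();print(s["tool_pos"],s["eef_rot"],s["wrist_force"])
E
python3 -c "
from h import *
look('w5',(51,54,57))"
```

```text
[6.73621458e-01 6.24337627e-04 1.12962536e-01] [-2.94257224e-01  9.55726120e-01 -3.77047420e-04 -3.57376544e-04] [-0.15786319 -2.94820484  0.20033205]
```

View pics/w5.png

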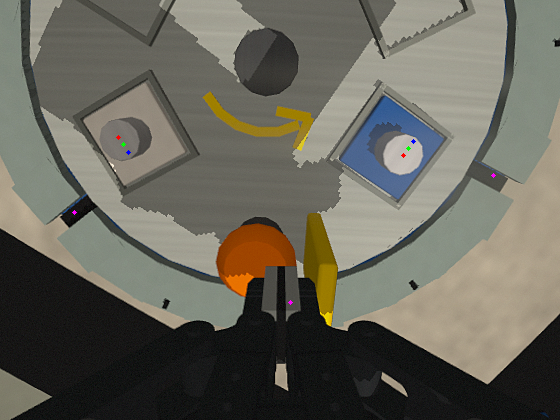

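Table about 52°, so about 8° to go. Pushing in small steps and watching the tangential force (now 3 N).

>>> {"name": "send_rows", "arguments": {
  "linear": [
    [-0.001, 0.0013, 0],
    [-0.0021, 0.0026, 0],
    [-0.0032, 0.0039, 0],
    [-0.0043, 0.0051, 0],
    [-0.0043, 0.0051, 0]
  ],
  "twist": [
    [0, 0, 0.017],
    [0, 0, 0.035],
    [0, 0, 0.052],
    [0, 0, 0.07],
    [0, 0, 0.07]
  ]
}}

```text
time: 8.05
tool_pos: [0.6696, 0.0055, 0.113]
eef_rot: [-0.328, 0.945, -0.001, -0.0]
wrist_force: [1.6, -5.2, -2.8]
opening: -0.0002
```

>>> {"name": "send_rows", "arguments": {
  "linear": [
    [-0.0011, 0.0012, 0],
    [-0.0022, 0.0024, 0],
    [-0.0022, 0.0024, 0]
  ],
  "twist": [
    [0, 0, 0.017],
    [0, 0, 0.035],
    [0, 0, 0.035]
  ]
}}

```text
time: 8.43
tool_pos: [0.6673, 0.0079, 0.113]
eef_rot: [-0.344, 0.939, -0.001, -0.0]
wrist_force: [2.1, -5.6, -1.8]
opening: -0.0001
```

```bash
python3 -c "
from h import *
look('w6',(56,58,60))"
```

```text
[0.66731588 0.00789168 0.11300131] [-3.44225558e-01  9.38886756e-01 -6.21756901e-04 -1.97593096e-04] [ 1.70200353 -4.601315   -1.60969519]
```

View pics/w6.png

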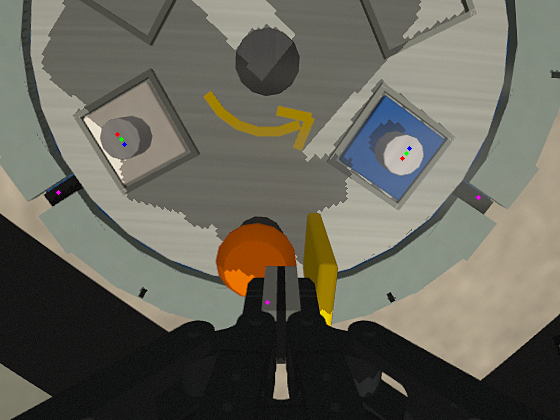

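About 57.5°, with no lock yet. Going on 1° at a time.

>>> {"name": "send_rows", "arguments": {
  "linear": [
    [-0.0006, 0.0006, 0],
    [-0.0012, 0.0012, 0],
    [-0.0012, 0.0012, 0]
  ],
  "twist": [
    [0, 0, 0.009],
    [0, 0, 0.017],
    [0, 0, 0.017]
  ]
}}

```text
time: 8.85
tool_pos: [0.6662, 0.009, 0.113]
eef_rot: [-0.352, 0.936, -0.001, -0.0]
wrist_force: [2.2, -4.6, -1.9]
opening: 0.0001
```

>>> {"name": "send_rows", "arguments": {
  "linear": [
    [-0.0006, 0.0006, 0],
    [-0.0012, 0.0011, 0],
    [-0.0012, 0.0011, 0]
  ],
  "twist": [
    [0, 0, 0.009],
    [0, 0, 0.017],
    [0, 0, 0.017]
  ]
}}

```text
time: 9.22
tool_pos: [0.6646, 0.0113, 0.1131]
eef_rot: [-0.36, 0.933, 0.0, -0.0]
wrist_force: [-0.3, -1.7, 0.3]
opening: -0.0001
```

```bash
python3 -c "
from h import *
look('w7',(58,60,62))"
```

```text
[0.66467057 0.01134473 0.11314944] [-3.60278142e-01  9.32844869e-01  2.95240862e-04 -1.56132394e-04] [ 0.62203549 -1.99590297 -0.87080826]
```

View pics/w7.png

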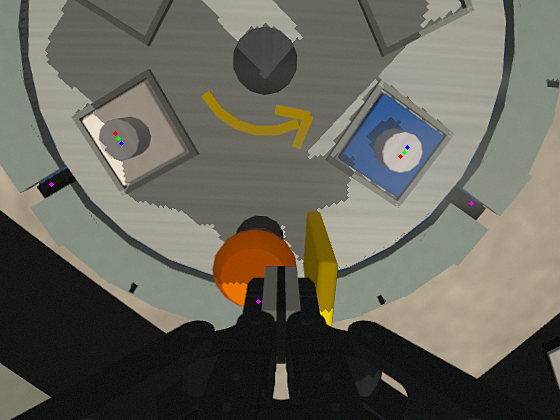

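The force dropped and the button appears larger, so it has probably sprung up and locked at about 59–60°. I'll back off the lug, lift, and check.

>>> {"name": "send_rows", "arguments": {
  "linear": [
    [0.001, -0.0012, 0],
    [0.0019, -0.0023, 0.002],
    [0.0019, -0.0023, 0.03],
    [0.0019, -0.0023, 0.08],
    [0.0019, -0.0023, 0.12]
  ],
  "twist": [
    [0, 0, 0],
    [0, 0, 0],
    [0, 0, 0],
    [0, 0, 0],
    [0, 0, 0]
  ]
}}

```text
time: 9.9
tool_pos: [0.6671, 0.009, 0.2356]
eef_rot: [-0.36, 0.933, -0.0, 0.001]
wrist_force: [0.3, 0.1, 0.3]
opening: 0.0001
```

>>> {"name": "send_rows", "arguments": {
  "linear": [
    [-0.02, 0.05, 0.02],
    [-0.06, 0.1, 0.02],
    [-0.1, 0.15, 0.02],
    [-0.14, 0.2, 0.02],
    [-0.18, 0.25, 0.02]
  ],
  "twist": [
    [0, 0, 0],
    [0, 0, 0],
    [0, 0, 0],
    [0, 0, 0],
    [0, 0, 0]
  ]
}}

```text
time: 10.52
tool_pos: [0.4891, 0.2556, 0.2537]
eef_rot: [-0.36, 0.933, 0.0, 0.0]
wrist_force: [0.2, -0.0, 0.9]
opening: 0.0002
```

>>> {"name": "send_rows", "arguments": {
  "linear": [
    [-0.03, 0.04, 0],
    [-0.06, 0.08, 0],
    [-0.09, 0.12, 0],
    [-0.09, 0.15, 0],
    [-0.09, 0.15, 0]
  ],
  "twist": [
    [0, 0, 0],
    [0, 0, 0],
    [0, 0, 0],
    [0, 0, 0],
    [0, 0, 0]
  ]
}}

```text
time: 11.15
tool_pos: [0.3999, 0.4055, 0.2535]
eef_rot: [-0.362, 0.932, 0.0, 0.0]
wrist_force: [0.3, -0.6, -0.3]
opening: -0.0003
```

```bash
python3 - <<'E'
from h import *
for n,(y,x,h,w) in {"top":(110,225,150,160),"side":(150,200,140,180)}.items():
    f=ctrl.grab_frame(n)[y:y+h,x:x+w]; cv2.imwrite(f"pics/{n}8.png",cv2.resize(cv2.cvtColor(f,cv2.COLOR_RGB2BGR),None,fx=4,fy=4,interpolation=cv2.INTER_CUBIC))
s=ctrl.read_state();print(s["tool_pos"],s["time"])
for th in(58,60,62):
  a=np.radians(-20.65+th)
  q=lambda r,z:((proj("top",np.r_[.599+r*np.cos(a),-.0577+r*np.sin(a),z])-[225,110]+.5)*4-.5).round(1)
  print(th,"btn up",q(.095,.11),"btn dn",q(.095,.1),"pin",q(.138,.06))
  sd=lambda r,z:((proj("side",np.r_[.599+r*np.cos(a),-.0577+r*np.sin(a),z])-[200,150]+.5)*4-.5).round(1)
  print("side",sd(.095,.11),sd(.095,.1))
E
```

```text
[0.40052563 0.40377786 0.2532994 ] 11.25
58 btn up [215.  156.4] btn dn [215.1 159.9] pin [168.7 116.2]
side [213.7 223.9] [214.3 235.8]
60 btn up [210.4 160.2] btn dn [210.5 163.6] pin [162.3 121.5]
side [214.8 226.5] [215.4 238.4]
62 btn up [205.9 164.2] btn dn [206.1 167.6] pin [156.1 127. ]
side [216.  229.1] [216.6 241. ]
```

View pics/top8.png

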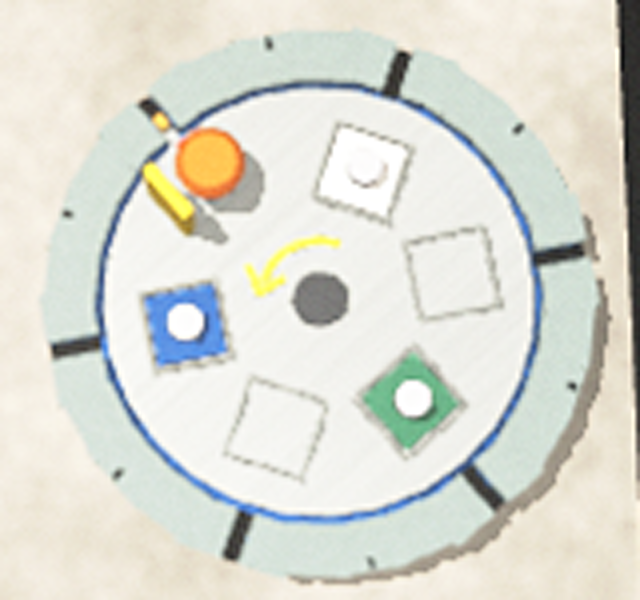

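View pics/side8.png

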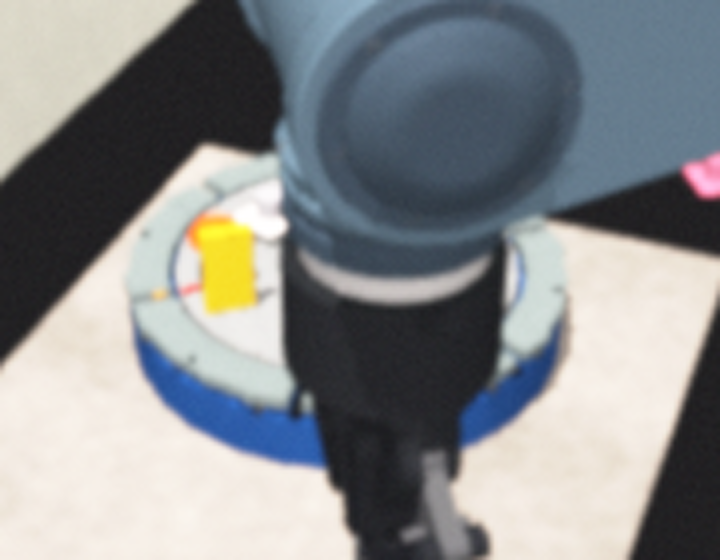

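In the top view the brass pin stands in the next slot at crop (160,122), as it did in the first slot at the start. The button is at (210,161), which matches the 60° "up" prediction of (210,160). All three coupons are centred in their pockets and the arm is clear.

```bash
python3 -c "
from bench import ctrl
print(ctrl.hand_in())"
```

```text
the job is handed in; nothing more can be done
None
```

The turntable is indexed one slot anticlockwise, and I handed the job in at about 11.3 s of the 43 s allowed; the system gave no verdict.

**What I did:** With the fingers shut, I pressed the button down about 14 mm (7 N) and turned the table to about 38° with the pin down. I then lifted just clear of the button and pushed on the lug alone until the pin sprang into the next slot. At that point the push force fell from about 5 N to 2 N. After that I backed off, lifted and moved clear.

**Last checks:**
- **Pin and angle:** The top view shows the brass pin in the next slot. The button's position matches 60° to within about 1°.
- **Button height:** I judged this from the pin showing in the slot and from how the button looked. The side camera saw the button only partly, behind the lug, so its height was not measured directly.
- **Coupons:** All three look upright and centred in their pockets.
- **Tape roll, pen cup and scraper:** The arm kept well clear of them. I did not measure their positions again at the end.

No check failed or disagreed.

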